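# Load a stone blank into the hand press

### The arm

A 6-joint arm with a two-finger parallel gripper is mounted at the origin on the work surface. World frame = base frame: x ahead of the robot, y to its left, z up, the work surface at z = 0. Lengths are in m, angles in rad, forces in N, time in s.
With the tool pointing down it reaches from about 0.3 to 0.875 m from the base axis. Payload 6.4 kg.
Tool frame: the origin (TCP) lies at the very end of the fingers, on their centre line; the grasp point (between the pads) lies 19 mm behind it (ctrl.grip_point_offset is the z of the grasp point in the tool frame, in m); z points along the fingers, y is the direction in which the jaws open and shut (so a half turn about z gives the same grasp; the last joint's range is limited). The gripper opens to 85 mm and grips with 20 to 120 N. Pads are 22 mm wide; open, the fingers measure 114 mm over their backs; the gripper's body (76 mm by 85 mm) begins 54 mm behind the grasp point. The pads swing forward as they close: fully open they stand 13 mm farther back than shut.
Start: joints at [-1.362, 0.181, 1.607, -0, 1.354, -0.206], TCP at [0.232, -0.526, 0.231] pointing down, gripper open.
Joint ranges: [-2.99, 2.99], [-0.89, 2.07], [0.3, 2.58], [-1.14, 4.28], [0, 2.63], [-3.12, 3.12]. Speed limits (rad/s): [2.57, 2.57, 3.01, 3.14, 3.14, 3.14].

### API

Orientations are given as a unit quaternion [w, x, y, z].
In Python, from bench import status, cams, ctrl gives the robot as it stands.
- The arm moves only by the shell command python3 -m handwheel 'ROWS'. ROWS is JSON, a list of rows, each an object with "grip": the finger opening in cm, from 0 to 8.54; "linear": the shift along the tool's x, y, z in cm, a list of three; "rotation": the turn, a rotation vector about the tool's x, y, z in degrees, a list of three. A call has 1 to 12 rows; each row is the pose to reach, as a shift and turn from the pose commanded when the call began, along the tool's axes at that moment; what a row does not reach only later rows make up. A row lasts 1/12 s, in which the tool goes at most 41.7 mm and 7.16 degrees, less where a joint would pass 70% of its speed; a pose out of reach is approached as far as the arm can. A call with a gripper value outside its range is refused whole. The fingers move at their own pace and stop on an object; the grip force is fixed at half the most. Time passes only in rows, so rows that repeat a pose let the fingers close. It gives the time, the measured TCP pose, the force and the opening at its end, in the units of the state.
- status.get_obs(): the state, without advancing time (a new reading comes with each control period).
- cams.camera(name): name is "scene" or "top"; returns the picture (384x512x3 uint8, red, green, blue); there is no depth.
- cams.camera_info(name): a dict with "fovy" (degrees; the focal length in pixels is half the picture's height over the tangent of half this angle, whatever the lens; pixels are square), "cx", "cy" (the principal point, pixels), "k1" (the pictures are not rectified: a ray, as slopes to the right and down, at radius r is drawn at 1 + k1 r^2 times it, then the intrinsics apply), "world_from_camera" (4x4, takes a point from camera to world coordinates). Camera axes: x right, y down, z forward; pixel columns grow to the right and rows downward; lengths in m; the calibration is good to about 2 mm. A picture is of the moment at which its call begins. camera_info takes no time and is no camera call.
- ctrl.hand_in(): hands the job in, once; it reports no verdict.
The state is a dict: "time_s": time; "q": joint angles; "dq": joint speeds; "joint_efforts": joint torques, N m; "eef_pos": TCP position; "eef_rot": TCP orientation; "wrist_force": force on the tool from outside, world axes, zero at the start; "torque": the same for the moment, N m; "opening": opening from 0.0 (shut) to 1.0 (fully open).
Only numpy, scipy, OpenCV 4.12 (cv2) and the standard library are available. Lean on these libraries where they do the work, as an engineer would, in place of code of your own. Each camera call takes 0.05 s, during which the arm holds its last target.

### The job

On the loading slide of the hand press lies a small round stone blank: nudge it with the fingertips across the steel until it drops into the round recess and lies flat, flush with the plate. Only then push the slide in under the ram as far as it goes, and leave it there with the blank still seated. Do not pick the blank up, and leave the other stones and things around where they are.

Things in the scene. Friction and masses are not known exactly. Their poses are not given: they have to be found in the camera images.
- blank_center (a point): Centre (half-way up) of the loose pale stone blank, a plain disc 44 mm across and 8 mm thick, about 35 g, z along its axis. It starts lying flat on top of the slide, 50 to 82 mm from the recess centre, on the push tab's side of the recess. Going in it can tip and catch, one edge down and the other on the rim or against the fingers: back off and it drops, or press its high side lightly.
- recess (a point): Centre of the mouth of the round blind recess in the slide, level with the slide's top face: 52 mm across, 8 mm deep, upright walls, chamfered edge. A seated blank is flush, its centre 4 mm below this point (4 mm above it while on the plate). Moves with the slide; its y axis is the direction in which the slide travels home, z up.
- plate (a point): Middle of the slide's top face, 40 mm above the table, same axes as the recess. The slide is a flat dark steel plate 150 mm wide (x), 185 mm long (y), 17 mm thick; the recess centre lies 57.5 mm along +y from here. Only the push tab stands on it. Two fixed guide rails, lower than its top face, run beside it.
- tab (a point): On the outer (-y) face of the slide's upright push tab, mid-width, 13 mm above the slide's top face. The tab is steel, 60 mm wide (x), 6 mm thick (y), standing 25 mm above the slide's top face, at the slide's -y end. Same axes as the recess. Push it along +y from outside, where there is free space over the wooden base (its top 22 mm above the table) and beyond.
- slide (a joint): How far the slide is in, m: 0 fully out, 0.120 fully home against its stop, with the recess under the ram. Starts at 0 to 0.015. It runs with about 6 N of friction and stays where it is left; it can be carried along if the blank is pushed hard against the recess wall.
- ram (a point): Centre of the underside of the press's fixed ram, 16 mm above the slide's top face. The recess centre lies under it when the slide is home. The ram, its links and knob (up to 95 mm wide) rise to 200 mm above the table; two black side plates of the same height stand 90 to 170 mm farther along +y. Same axes as the recess.
- offcut_a: Bystander: dark stone offcut 20 x 30 x 15 mm, on the press's wooden base beside the slide (-x side), lower than the slide's top face. Origin under its centre.
- offcut_b: Bystander: pale stone offcut 24 x 22 x 16 mm, on the wooden base beside the slide (-x side). Origin under its centre.
- tile: Bystander: square pale stone tile 32 x 32 x 10 mm, on the wooden base beside the slide (-x side). Origin under its centre.
- jar: Bystander: glass jar 66 mm across, 85 mm high, on the table to the robot's right. Origin under its centre.
- cup: Bystander: white cup 72 mm across, 90 mm high, on the table to the robot's right. Origin under its centre.
- big_disc: Bystander: larger stone disc 64 mm across, 12 mm thick, on the table to the robot's right; too big for the recess. Origin under its centre.
- hammer: Bystander: hammer lying on the table to the robot's left. Origin under its middle.
- blank: The same stone blank; origin at the centre of its underside.
There are look-alikes about, which are no part of the job. What is shaped like the blank but pink or turquoise is not meant.

How it is judged:
By the outcome, as a careful person would: the job done as asked, in the order asked, and still so for the second after the job is handed in, with the robot touching nothing.
It also fails if it takes over 72 s, if anything falls off the work surface, if the arm or the gripper's body presses on something with over 40 N, if the wrist force passes 120 N, or if a joint passes its speed limit or range.

## Working session

There is one attempt and no reset: what is moved stays moved. The work goes in short steps, Python scripts to look and compute and a shell command to move; the robot and the scene stay as the last step left them, time stands still between calls to the robot, and variables do not carry over. Pictures are saved under pics/ and viewed, and the job is handed in when it is done.

```bash
ls; mkdir -p pics; python3 - <<'E'
from bench import status, cams, ctrl
import cv2, numpy as np
o=status.get_obs(); print({k:np.round(v,3) for k,v in o.items()})
for n in("scene","top"):
    im=cams.camera(n); cv2.imwrite(f"pics/{n}0.png",im[...,::-1]); i=cams.camera_info(n); print(n,i)
E
```

```text
pics
{'time_s': np.float64(0.0), 'q': array([-1.362,  0.182,  1.608, -0.   ,  1.354, -0.206]), 'dq': array([-0.002, -0.001, -0.   , -0.002,  0.   ,  0.   ]), 'joint_efforts': array([ 0.0000e+00, -4.4487e+01, -3.5134e+01, -0.0000e+00,  9.0000e-03,
       -0.0000e+00]), 'eef_pos': array([ 0.232, -0.526,  0.23 ]), 'eef_rot': array([-0.001,  0.979,  0.206, -0.   ]), 'wrist_force': array([0.919, 0.164, 0.261]), 'torque': array([ 0.008,  0.043, -0.016]), 'opening': np.float64(1.001)}
scene {'fovy': 42.257142996660114, 'cx': 252.83015683163177, 'cy': 192.83190892207796, 'k1': 0.05258053722165101, 'world_from_camera': array([[ 0.58167373,  0.65830034, -0.47780365,  1.24487804],
       [ 0.81332923, -0.46181259,  0.35387102, -0.4693158 ],
       [ 0.01229767, -0.59444915, -0.80403917,  1.20358681],
       [ 0.        ,  0.        ,  0.        ,  1.        ]])}
top {'fovy': 55.93269195348173, 'cx': 265.4029466287082, 'cy': 192.50182428878185, 'k1': -0.05069135521086133, 'world_from_camera': array([[-2.42577183e-02, -9.92045719e-01,  1.23518641e-01,
         4.01031534e-01],
       [-9.99701028e-01,  2.44510034e-02,  4.89584877e-05,
         4.79683101e-02],
       [-3.06872377e-03, -1.23480525e-01, -9.92342251e-01,
         1.29187245e+00],
       [ 0.00000000e+00,  0.00000000e+00,  0.00000000e+00,
         1.00000000e+00]])}
```

View pics/scene0.png

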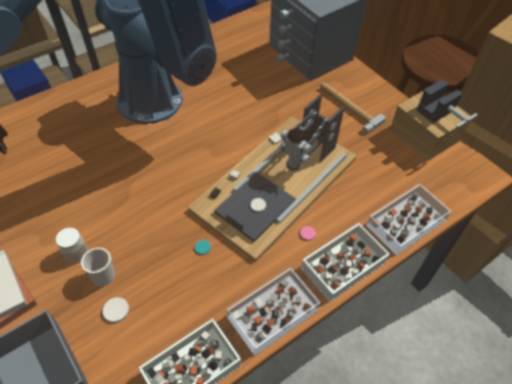

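View pics/top0.png

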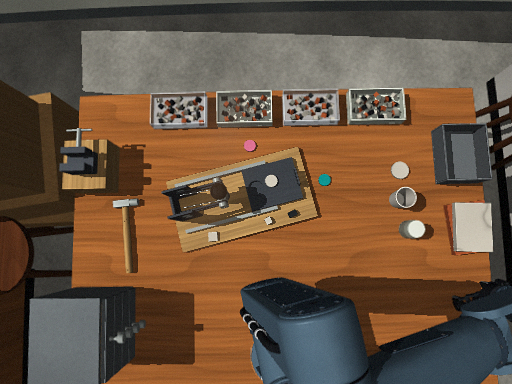

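The pale disc lies on the dark slide at scene (258,205) / top (271,181). The pink disc (top 250,145), the turquoise disc (325,180) and the bigger pale disc on the table (400,170) are look-alikes. Enlarging to confirm.

```bash
python3 - <<'E'
import cv2, numpy as np
a=cv2.imread("pics/scene0.png")[140:260,180:360]; b=cv2.imread("pics/top0.png")[140:255,155:335]
cv2.imwrite("pics/c_scene0.png",cv2.resize(a,None,fx=4.4,fy=4.4,interpolation=cv2.INTER_CUBIC))
cv2.imwrite("pics/c_top0.png",cv2.resize(b,None,fx=4.4,fy=4.4,interpolation=cv2.INTER_CUBIC))
E
```

```text
(no output)
```

View pics/c_scene0.png

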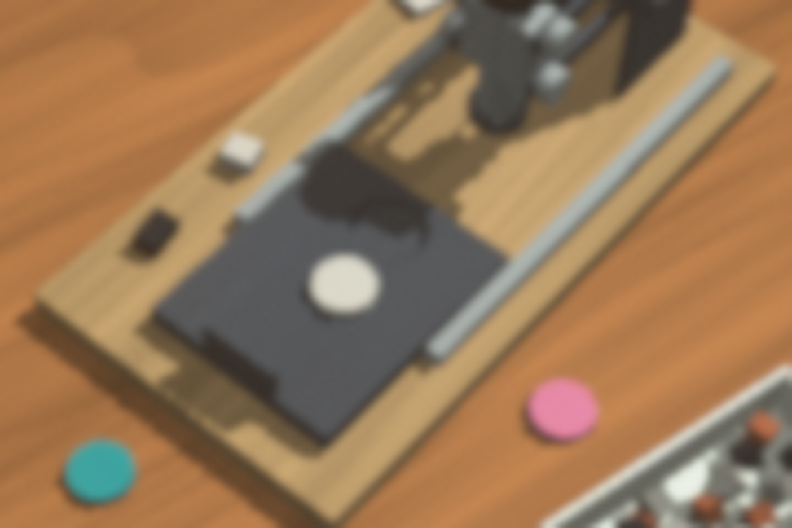

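View pics/c_top0.png

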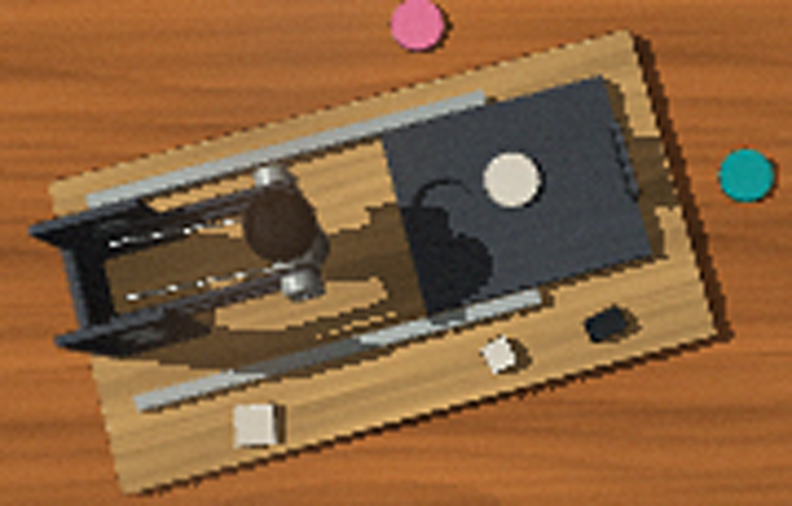

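```bash
cat > h.py <<'E'
import cv2, numpy as np
from bench import status, cams, ctrl
def ray(n,uv):
    i=cams.camera_info(n); f=192/np.tan(np.radians(i["fovy"]/2))
    K=np.array([[f,0,i["cx"]],[0,f,i["cy"]],[0,0,1.]])
    p=cv2.undistortPoints(np.float64(uv).reshape(-1,1,2),K,np.array([i["k1"],0,0,0,0.]))[:,0]
    T=np.array(i["world_from_camera"]); d=np.c_[p,np.ones(len(p))]@T[:3,:3].T
    return T[:3,3],d
def onz(n,uv,z):
    o,d=ray(n,uv); return o+d*((z-o[2])/d[:,2])[:,None]
def pix(n,P):
    i=cams.camera_info(n); f=192/np.tan(np.radians(i["fovy"]/2))
    K=np.array([[f,0,i["cx"]],[0,f,i["cy"]],[0,0,1.]]); T=np.linalg.inv(i["world_from_camera"])
    return cv2.projectPoints(np.float64(P).reshape(-1,1,3),cv2.Rodrigues(T[:3,:3])[0],T[:3,3],K,np.array([i["k1"],0,0,0,0.]))[0][:,0]
def snap(tag):
    r={}
    for n in("scene","top"):
        r[n]=cams.camera(n); cv2.imwrite(f"pics/{n}{tag}.png",r[n][...,::-1])
    return r
def crop(n,im,box,fn):
    x0,x1,y0,y1=box; c=im[y0:y1,x0:x1,::-1]; s=min(790/(x1-x0),590/(y1-y0))
    cv2.imwrite(fn,cv2.resize(c,None,fx=s,fy=s,interpolation=cv2.INTER_CUBIC))
E
python3 - <<'E'
from h import *
def blob(n,im,box):
    hsv=cv2.cvtColor(im,cv2.COLOR_BGR2HSV); m=((hsv[...,1]<60)&(hsv[...,2]>150)).astype(np.uint8)
    x0,x1,y0,y1=box; k=np.zeros_like(m);k[y0:y1,x0:x1]=m[y0:y1,x0:x1]
    nn,l,s,c=cv2.connectedComponentsWithStats(k); j=1+np.argmax(s[1:,4]); return s[j],c[j]
t=cv2.imread("pics/top0.png"); s=cv2.imread("pics/scene0.png")
bt=blob("top",t,(255,290,165,200)); bs=blob("scene",s,(240,275,190,220)); print(bt,bs)
print("blank z=.046 top",onz("top",[bt[1]],.046),"scene",onz("scene",[bs[1]],.046))
for n,im,box,pts in (("top",t,(235,310,145,220),None),("scene",s,(205,305,165,250),None)):
    hsv=cv2.cvtColor(im,cv2.COLOR_BGR2HSV)
    m=((im[...,2].astype(int)-im[...,0]<12)&(hsv[...,2]<135)).astype(np.uint8)
    x0,x1,y0,y1=box; k=np.zeros_like(m);k[y0:y1,x0:x1]=m[y0:y1,x0:x1]
    k=cv2.morphologyEx(k,cv2.MORPH_OPEN,np.ones((5,5)))
    cs,_=cv2.findContours(k,cv2.RETR_EXTERNAL,cv2.CHAIN_APPROX_NONE); c=max(cs,key=cv2.contourArea)
    h=cv2.convexHull(c); a=cv2.approxPolyN(h,4)[0] if hasattr(cv2,'approxPolyN') else cv2.approxPolyDP(h,5,True)[:,0]
    P=onz(n,a,.04); print(n,a.tolist()); print(np.round(P,4).tolist(), P.mean(0)); print(np.linalg.norm(P-np.roll(P,1,0),axis=1))
cl=lambda uv,o:(np.float64(uv)+.5)/4.4-.5+o
P=onz("top",cl([(383,140),(603,77),(652,256),(427,320)],[155,140]),.04); print("hand top",P.round(4).tolist(),P.mean(0),np.linalg.norm(P-np.roll(P,1,0),axis=1))
P=onz("scene",cl([(325,442),(157,310),(335,140),(508,262)],[180,140]),.04); print("hand scene",P.round(4).tolist(),P.mean(0),np.linalg.norm(P-np.roll(P,1,0),axis=1))
E
```

```text
(array([265, 175,  13,  12, 117], dtype=int32), array([270.70940171, 180.41880342])) (array([251, 198,  15,  13, 159], dtype=int32), array([257.85534591, 203.98742138]))
blank z=.046 top [[0.59809144 0.02850459 0.046     ]] scene [[0.59737448 0.02887979 0.046     ]]
top [[302, 197], [252, 212], [241, 169], [295, 156]]
[[0.5379, -0.0791, 0.04], [0.4899, 0.0961, 0.04], [0.6423, 0.1319, 0.04], [0.6843, -0.0597, 0.04]] [0.58860045 0.02230497 0.04      ]
[0.14761973 0.18164458 0.15652345 0.19613502]
scene [[298, 201], [253, 240], [215, 211], [252, 168]]
[[0.6519, 0.1323, 0.04], [0.6835, -0.0497, 0.04], [0.5439, -0.0821, 0.04], [0.476, 0.0951, 0.04]] [0.58883946 0.02389526 0.04      ]
[0.17982922 0.18467347 0.14328661 0.18976891]
hand top [[0.6335, 0.1297, 0.04], [0.6805, -0.0478, 0.04], [0.5351, -0.0817, 0.04], [0.4888, 0.0973, 0.04]] [0.58447795 0.02437989 0.04      ] [0.14836431 0.18357562 0.14937926 0.18495135]
hand scene [[0.6844, -0.0487, 0.04], [0.5417, -0.0797, 0.04], [0.4933, 0.0966, 0.04], [0.642, 0.1295, 0.04]] [0.59035477 0.02439948 0.04      ] [0.18316245 0.14601081 0.18279482 0.15222975]
```

```bash
python3 - <<'E'
from h import *
yd=np.array([-.25,.968,0]);yd/=np.linalg.norm(yd);xd=np.array([yd[1],-yd[0],0]);c=np.array([.5872,.0247,.04])
a=np.linspace(0,2*np.pi,25)[:-1]
rec=c+.0575*yd; circ=rec+.026*(np.cos(a)[:,None]*xd+np.sin(a)[:,None]*yd)
cor=np.array([c+sx*.075*xd+sy*.0925*yd for sx,sy in((-1,-1),(1,-1),(1,1),(-1,1))])
for n,box in(("top",(235,310,150,215)),("scene",(205,305,160,250))):
    im=cv2.imread(f"pics/{n}0.png"); x0,x1,y0,y1=box; s=6.5
    b=im[y0:y1,x0:x1]; g=cv2.convertScaleAbs(b,alpha=1.8)
    g=cv2.resize(g,None,fx=s,fy=s,interpolation=cv2.INTER_CUBIC)
    print(n,pix(n,[rec]))
    for p in pix(n,circ): q=((p-[x0,y0]+.5)*s-.5).astype(int); g[q[1],q[0]]=(0,0,255); cv2.circle(g,tuple(map(int,q)),1,(0,0,255),-1)
    for p in pix(n,cor): q=((p-[x0,y0]+.5)*s-.5).astype(int); cv2.circle(g,tuple(map(int,q)),2,(0,255,0),-1)
    cv2.imwrite(f"pics/ov_{n}0.png",g)
E
```

```text
top [[256.03873009 188.19491659]]
scene [[267.15922469 191.26546607]]
```

View pics/ov_top0.png

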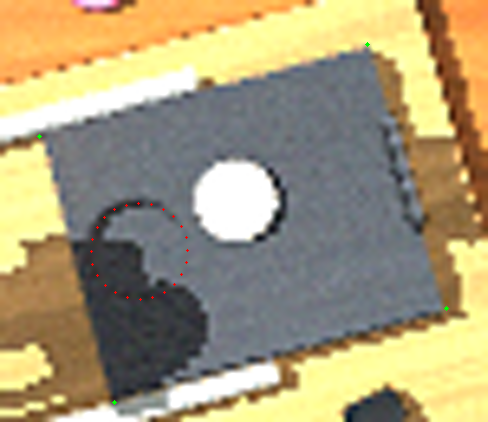

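View pics/ov_scene0.png

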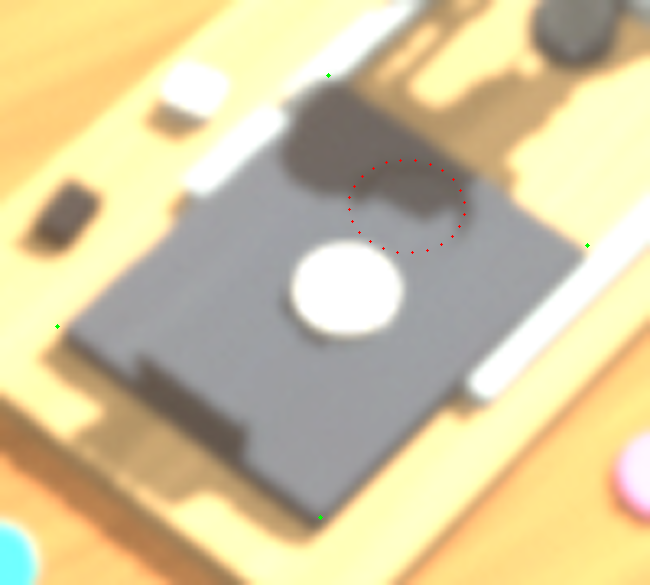

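```bash
cat > edge.py <<'E'
from h import *
def edges(files,c,yd,show=True):
    xd=np.array([yd[1],-yd[0],0]); hx,hy=.075,.0925; out={}
    for n,f in files.items():
        im=cv2.imread(f).astype(np.float32)
        for name,mid,nrm,tan,half in(("+x",hx*xd,xd,yd,hy),("-x",-hx*xd,-xd,yd,hy),("+y",hy*yd,yd,xd,hx),("-y",-hy*yd,-yd,xd,hx)):
            ds=np.arange(-.012,.0121,.0005); r=[]
            for t in np.linspace(-.85,.85,35)*half:
                P=c+mid+t*tan+ds[:,None]*nrm; uv=pix(n,P).astype(np.float32)
                v=cv2.remap(im,uv[None,:,0],uv[None,:,1],cv2.INTER_LINEAR)[0]
                s=v[:,2]-v[:,0]            # red minus blue: steel is neutral, wood is not
                lo,hi=np.median(s[:10]),np.median(s[-10:])
                if abs(hi-lo)<25: s=v.sum(1)/3; lo,hi=np.median(s[:10]),np.median(s[-10:])
                if abs(hi-lo)<20: r.append(np.nan);continue
                w=(s-lo)/(hi-lo); k=np.where((w[:-1]<.5)&(w[1:]>=.5))[0]
                r.append(ds[k[0]]*1e3 if len(k) else np.nan)
            out[n,name]=np.array(r); 
            if show: print(n,name,np.round(r[::2],1).tolist(),"med",np.nanmedian(r).round(2))
    return out
E
python3 - <<'E'
from edge import *
yd=np.array([-.25,.968,0]);yd/=np.linalg.norm(yd)
edges({n:f"pics/{n}0.png" for n in("top","scene")},np.array([.5872,.0247,.04]),yd)
E
```

```text
top +x [-0.5, 0.0, 0.0, 0.0, 0.0, 0.0, 1.0, 0.5, 3.0, 2.5, 2.5, 2.5, 3.5, 3.5, 3.0, 3.0, 3.0, 3.0] med 2.5
top -x [2.5, 4.0, 5.0, 2.0, 3.0, 3.5, 3.0, 2.0, 1.0, -1.0, 0.5, 1.0, 1.0, 0.5, 0.0, 0.0, 0.5, 6.0] med 1.5
top +y [1.0, 1.0, 1.5, 0.5, 1.0, 1.0, 1.0, 1.0, 0.5, 1.0, 0.0, 0.0, -0.5, 0.0, -1.0, 0.0, -1.0, -0.5] med 0.5
top -y [-1.5, -1.0, -1.5, -1.0, -1.5, 1.0, 2.0, 2.0, 2.5, 2.0, 2.5, 3.0, 4.0, 2.5, 2.0, 0.5, 0.0, 1.0] med 1.0
scene +x [3.5, 4.0, 4.0, 4.0, 4.0, 4.0, 4.0, 4.0, nan, 4.5, 4.0, 4.5, 4.5, 4.5, 4.5, 4.5, 4.5, 4.5] med 4.0
scene -x [-1.0, -1.0, -1.0, -1.0, -1.5, -2.0, -1.5, 1.0, 3.5, 7.0, 7.0, 7.0, 7.5, 7.5, 7.5, 7.5, 7.0, 7.5] med 6.0
scene +y [1.0, 1.0, 0.5, 0.5, 1.0, 0.5, 0.5, 0.0, 0.0, 0.0, 0.0, 0.5, 1.5, 0.0, -1.0, -1.0, -1.0, -1.0] med 0.5
scene -y [2.5, 3.0, 3.0, 3.5, 4.5, 4.5, 4.5, 4.5, 4.5, 4.5, 4.5, 5.0, 4.0, 4.0, 4.0, 4.5, 4.5, 4.5] med 4.5
```

```bash
python3 - <<'E'
from edge import *
a=np.radians(103.75);yd=np.array([np.cos(a),np.sin(a),0]);xd=np.array([yd[1],-yd[0],0])
c=np.array([.5886,.0252,.04])
edges({n:f"pics/{n}0.png" for n in("top","scene")},c,yd)
r=c+.0575*yd; print("recess",r)
for b in((.5981,.0285,.04),(.5974,.0289,.04)): d=np.array(b)-r; print(d@xd*1e3,d@yd*1e3)
E
```

```text
top +x [-1.0, -0.5, -0.5, -0.5, -1.0, -1.0, -0.5, -0.5, 1.0, -1.0, 1.0, 0.5, 2.0, 1.5, 1.0, 1.0, 0.5, 0.5] med 0.5
top -x [2.5, 4.0, 5.0, 2.5, 3.5, 4.5, 4.5, 3.0, 2.5, 3.5, 2.0, 3.0, 3.5, 2.5, 2.0, 2.5, 2.0, 2.5] med 3.0
top +y [0.0, 0.0, 0.5, 0.0, 0.0, 0.5, 0.0, 0.5, 0.0, 0.0, 0.0, -0.5, 1.0, 0.0, 0.5, 0.0, 0.5, 0.0] med 0.0
top -y [-1.0, 0.0, -1.0, -0.5, -1.0, 1.5, 2.5, 2.5, 2.5, 2.5, 2.5, 3.0, 4.0, 2.0, 2.0, 0.0, -0.5, 0.5] med 1.5
scene +x [3.0, 3.5, 3.0, 3.0, 3.0, 3.0, 3.0, 3.0, nan, 3.0, 2.5, 2.5, 2.5, 2.5, 2.5, 2.5, 2.5, 2.5] med 2.75
scene -x [-0.5, -0.5, 0.0, 0.0, -0.5, -0.5, 0.0, 2.5, 5.0, 0.0, -1.0, -0.5, 0.0, -1.0, -2.0, -0.5, 3.5, 4.0] med -0.5
scene +y [0.5, 0.0, 0.0, 0.0, 0.0, 0.0, 0.0, -0.5, 0.0, -0.5, 0.5, 1.0, 1.0, 0.0, -0.5, -0.5, -0.5, -0.5] med 0.0
scene -y [3.5, 3.5, 3.5, 4.0, 5.0, 5.0, 4.5, 4.5, 5.0, 5.0, 4.5, 5.0, 4.0, 4.0, 4.0, 4.0, 4.0, 4.0] med 4.0
recess [0.57493306 0.08105217 0.04      ]
10.012113107902273 -56.55258714671487
9.427248015963531 -55.99767019416127
```

```bash
cat > go.py <<'E'
from h import *
from scipy.spatial.transform import Rotation as R
a=np.radians(103.75);YD=np.array([np.cos(a),np.sin(a),0]);XD=np.array([YD[1],-YD[0],0])
REC=np.array([.5749,.0811,.04])
def plan(pos,yaw):
    o=status.get_obs(); q=o["eef_rot"]; Rc=R.from_quat([q[1],q[2],q[3],q[0]])
    y=np.radians(yaw); x=np.array([np.cos(y),np.sin(y),0]); yy=np.array([np.sin(y),-np.cos(y),0])
    Rt=R.from_matrix(np.c_[x,yy,[0,0,-1]])
    print("t",round(float(o["time_s"]),2),"lin cm",np.round(Rc.inv().apply(np.array(pos)-o["eef_pos"])*100,2),"rot deg",np.round((Rc.inv()*Rt).as_rotvec(degrees=True),2))
E
python3 - <<'E'
from go import *
B=REC+.0097*XD-.0563*YD; d=REC-B; u=d/np.linalg.norm(d); yaw=np.degrees(np.arctan2(u[1],u[0])); print(B,u,yaw)
p=B-.036*u; p[2]=.15; print(p); plan(p,yaw)
E
```

```text
[0.59770373 0.02871899 0.04      ] [-0.39915863  0.91688188  0.        ] 113.52559097431948
[ 0.61207344 -0.00428875  0.15      ]
t 0.1 lin cm [ 55.83 -32.38   8.12] rot deg [-6.000e-02 -9.000e-02 -8.976e+01]
```

```bash
python3 -m handwheel '[{"grip":3,"linear":[55.8,-32.4,3],"rotation":[0,0,-89.8]},{"grip":3,"linear":[55.8,-32.4,3],"rotation":[0,0,-89.8]},{"grip":3,"linear":[55.8,-32.4,3],"rotation":[0,0,-89.8]},{"grip":3,"linear":[55.8,-32.4,3],"rotation":[0,0,-89.8]},{"grip":3,"linear":[55.8,-32.4,3],"rotation":[0,0,-89.8]},{"grip":3,"linear":[55.8,-32.4,3],"rotation":[0,0,-89.8]},{"grip":3,"linear":[55.8,-32.4,3],"rotation":[0,0,-89.8]},{"grip":3,"linear":[55.8,-32.4,3],"rotation":[0,0,-89.8]},{"grip":3,"linear":[55.8,-32.4,3],"rotation":[0,0,-89.8]},{"grip":3,"linear":[55.8,-32.4,3],"rotation":[0,0,-89.8]},{"grip":3,"linear":[55.8,-32.4,3],"rotation":[0,0,-89.8]},{"grip":3,"linear":[55.8,-32.4,3],"rotation":[0,0,-89.8]}]'
python3 - <<'E'
from go import *
plan([.6121,-.0043,.11],113.53)
E
```

```text
time_s: 1.1
eef_pos: [0.5266, -0.1206, 0.2078]
eef_rot: [-0.0, 0.573, 0.819, -0.0]
wrist_force: [0.6, -0.5, 0.6]
opening: 0.35
t 1.1 lin cm [ 7.99 12.02  9.78] rot deg [-0.01 -0.01 -3.46]
```

```bash
python3 -m handwheel '[{"grip":3,"linear":[8,12,6],"rotation":[0,0,-3.5]},{"grip":3,"linear":[8,12,6],"rotation":[0,0,-3.5]},{"grip":3,"linear":[8,12,6],"rotation":[0,0,-3.5]},{"grip":3,"linear":[8,12,6],"rotation":[0,0,-3.5]},{"grip":3,"linear":[8,12,6],"rotation":[0,0,-3.5]},{"grip":3,"linear":[8,12,6],"rotation":[0,0,-3.5]},{"grip":3,"linear":[8,12,6],"rotation":[0,0,-3.5]}]'
python3 - <<'E'
from go import *
plan([.6121,-.0043,.06],113.53)
r=snap(1); crop("top",r["top"],(215,325,140,230),"pics/c_top1.png"); crop("scene",r["scene"],(195,315,150,260),"pics/c_scene1.png")
E
```

```text
time_s: 1.68
eef_pos: [0.6115, -0.007, 0.1477]
eef_rot: [-0.0, 0.55, 0.835, -0.0]
wrist_force: [0.3, -1.1, -0.1]
opening: 0.348
t 1.68 lin cm [0.22 0.17 8.77] rot deg [-0.06 -0.01 -0.29]
```

View pics/c_scene1.png

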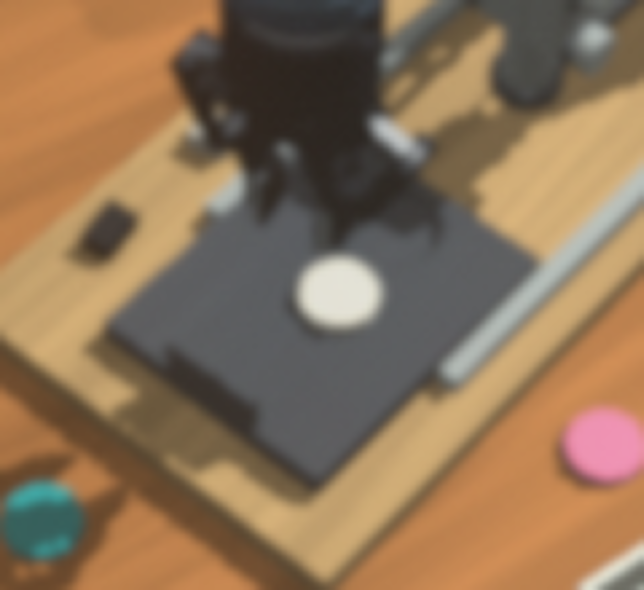

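```bash
python3 -m handwheel '[{"grip":3,"linear":[0,0,4],"rotation":[0,0,0]},{"grip":3,"linear":[0,0,8.8],"rotation":[0,0,0]},{"grip":3,"linear":[0,0,8.8],"rotation":[0,0,0]},{"grip":3,"linear":[0,0,8.8],"rotation":[0,0,0]},{"grip":3,"linear":[0,0,8.8],"rotation":[0,0,0]},{"grip":3,"linear":[0,0,8.8],"rotation":[0,0,0]}]'
python3 - <<'E'
from go import *
plan([.6121,-.0043,.045],113.53)
r=snap(2); crop("top",r["top"],(215,325,140,230),"pics/c_top2.png"); crop("scene",r["scene"],(195,315,150,260),"pics/c_scene2.png")
E
```

```text
time_s: 2.28
eef_pos: [0.614, -0.0077, 0.0631]
eef_rot: [0.002, 0.551, 0.835, 0.001]
wrist_force: [0.4, 0.3, 0.0]
opening: 0.351
t 2.28 lin cm [ 0.4  -0.05  1.81] rot deg [ 0.21  0.15 -0.36]
```

View pics/c_scene2.png

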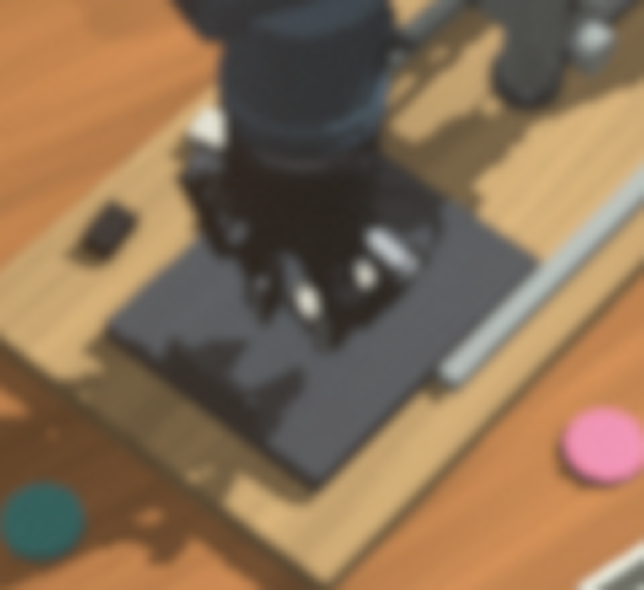

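View pics/c_top2.png

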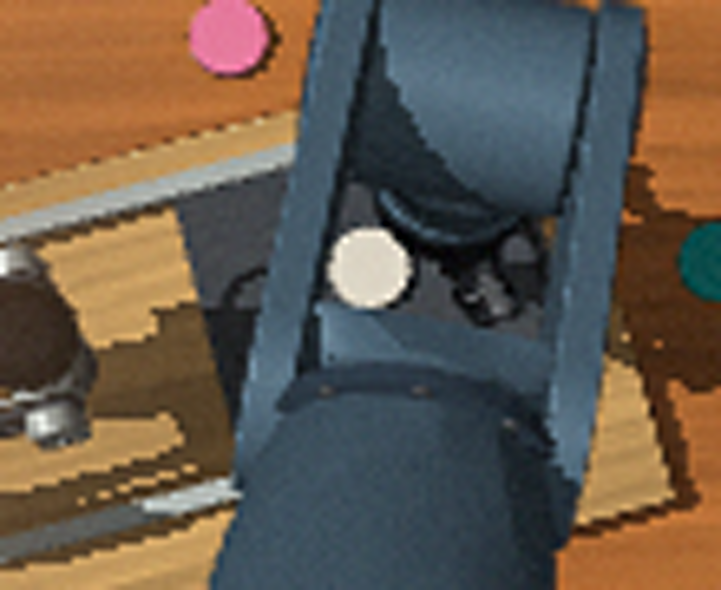

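```bash
python3 -m handwheel '[{"grip":3,"linear":[0,0,1.4],"rotation":[0,0,0]},{"grip":3,"linear":[0,0,1.4],"rotation":[0,0,0]},{"grip":3,"linear":[0,0,1.4],"rotation":[0,0,0]},{"grip":3,"linear":[0,0,1.4],"rotation":[0,0,0]}]'; python3 -m handwheel '[{"grip":3,"linear":[0,0,0.2],"rotation":[0,0,0]},{"grip":3,"linear":[0,0,0.4],"rotation":[0,0,0]},{"grip":3,"linear":[0,0,0.4],"rotation":[0,0,0]}]'
```

```text
time_s: 2.72
eef_pos: [0.6117, -0.0067, 0.0458]
eef_rot: [-0.0, 0.55, 0.835, -0.0]
wrist_force: [-2.1, -0.4, 0.4]
opening: 0.352
time_s: 2.97
eef_pos: [0.6117, -0.0068, 0.0416]
eef_rot: [-0.0, 0.55, 0.835, -0.0]
wrist_force: [-1.2, 0.1, -0.3]
opening: 0.353
```

```bash
python3 -m handwheel '[{"grip":3,"linear":[0,0,0.1],"rotation":[0,0,0]},{"grip":3,"linear":[0,0,0.2],"rotation":[0,0,0]},{"grip":3,"linear":[0,0,0.2],"rotation":[0,0,0]}]';  python3 -m handwheel '[{"grip":3,"linear":[0,0,0.1],"rotation":[0,0,0]},{"grip":3,"linear":[0,0,0.1],"rotation":[0,0,0]}]'
```

```text
time_s: 3.22
eef_pos: [0.6118, -0.0068, 0.0398]
eef_rot: [-0.0, 0.55, 0.835, -0.0]
wrist_force: [-0.1, -0.6, -0.1]
opening: 0.353
time_s: 3.38
eef_pos: [0.6121, -0.0069, 0.0396]
eef_rot: [0.0, 0.55, 0.835, -0.0]
wrist_force: [-2.2, -0.8, 4.7]
opening: 0.35
```

```bash
python3 -m handwheel '[{"grip":3,"linear":[0,0,-0.25],"rotation":[0,0,0]},{"grip":3,"linear":[0.5,0.1,-0.25],"rotation":[0,0,0]},{"grip":3,"linear":[1,0.1,-0.25],"rotation":[0,0,0]},{"grip":3,"linear":[1.4,0.1,-0.25],"rotation":[0,0,0]},{"grip":3,"linear":[1.8,0.1,-0.25],"rotation":[0,0,0]},{"grip":3,"linear":[2.2,0.1,-0.25],"rotation":[0,0,0]},{"grip":3,"linear":[2.6,0.1,-0.25],"rotation":[0,0,0]},{"grip":3,"linear":[3,0.1,-0.25],"rotation":[0,0,0]},{"grip":3,"linear":[3.4,0.1,-0.25],"rotation":[0,0,0]},{"grip":3,"linear":[3.8,0.1,-0.25],"rotation":[0,0,0]},{"grip":3,"linear":[3.8,0.1,-0.25],"rotation":[0,0,0]}]'
python3 - <<'E'
from go import *
r=snap(3); crop("top",r["top"],(215,325,140,230),"pics/c_top3.png"); crop("scene",r["scene"],(195,315,150,260),"pics/c_scene3.png")
E
```

```text
time_s: 4.3
eef_pos: [0.5974, 0.0293, 0.0415]
eef_rot: [-0.0, 0.55, 0.835, 0.0]
wrist_force: [0.4, -0.2, -0.2]
opening: 0.353
```

View pics/c_top3.png

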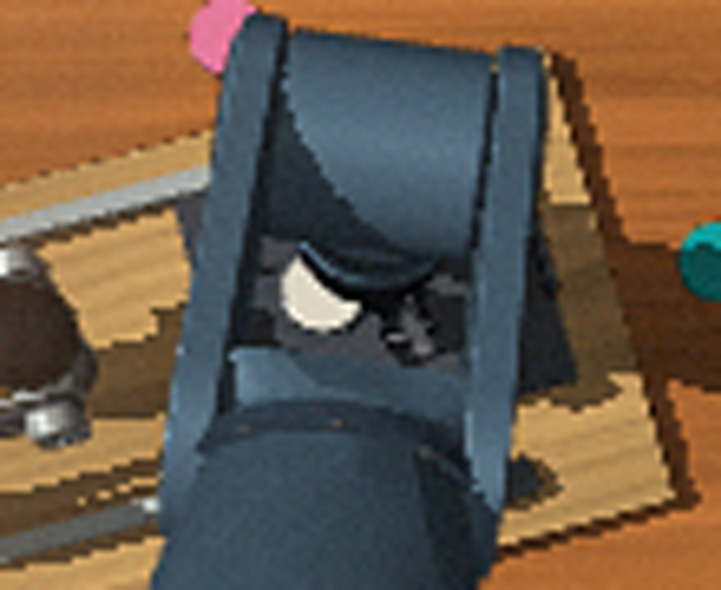

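View pics/c_scene3.png

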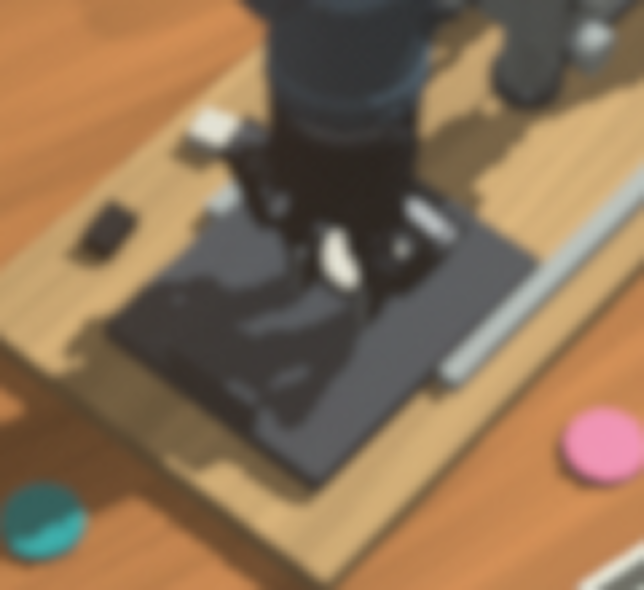

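```bash
python3 -m handwheel '[{"grip":3,"linear":[0.3,0,0],"rotation":[0,0,0]},{"grip":3,"linear":[0.6,0,0],"rotation":[0,0,0]},{"grip":3,"linear":[0.9,0,0],"rotation":[0,0,0]},{"grip":3,"linear":[1.2,0,0],"rotation":[0,0,0]},{"grip":3,"linear":[1.5,0,0],"rotation":[0,0,0]},{"grip":3,"linear":[1.8,0,0],"rotation":[0,0,0]},{"grip":3,"linear":[2.1,0,0],"rotation":[0,0,0]},{"grip":3,"linear":[2.4,0,0],"rotation":[0,0,0]},{"grip":3,"linear":[2.4,0,0],"rotation":[0,0,0]}]'
python3 - <<'E'
from go import *
r=snap(4); crop("top",r["top"],(215,325,140,230),"pics/c_top4.png"); crop("scene",r["scene"],(195,315,150,260),"pics/c_scene4.png")
E
```

```text
time_s: 5.15
eef_pos: [0.588, 0.0512, 0.0415]
eef_rot: [-0.0, 0.55, 0.835, 0.0]
wrist_force: [-0.4, 0.8, -0.1]
opening: 0.351
```

View pics/c_top4.png

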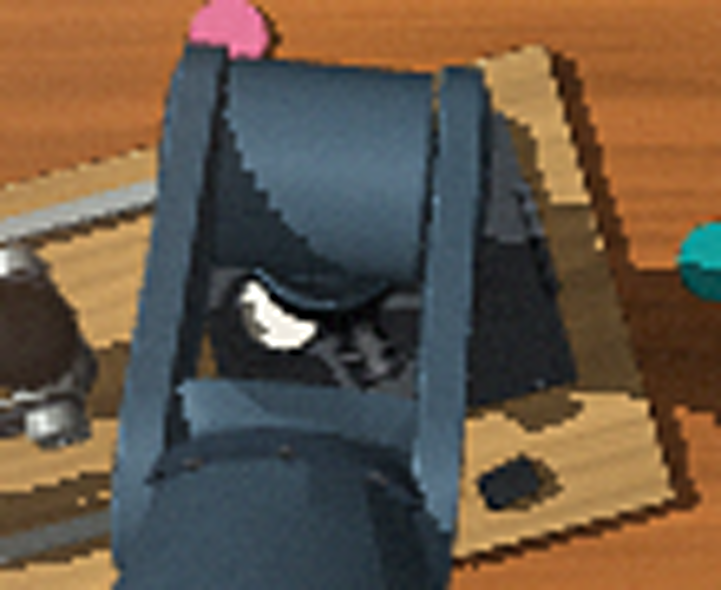

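View pics/c_scene4.png

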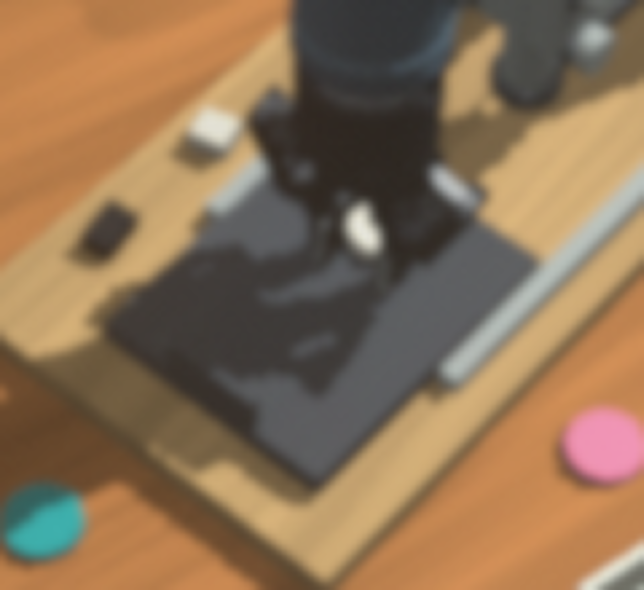

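Blank follows the cradle (top crop 275,315) and appears to be tilting into the recess. Pushing the last few millimetres, then backing off to let it drop.

```bash
python3 -m handwheel '[{"grip":3,"linear":[0.15,0,0],"rotation":[0,0,0]},{"grip":3,"linear":[0.3,0,0],"rotation":[0,0,0]},{"grip":3,"linear":[0.45,0,0],"rotation":[0,0,0]},{"grip":3,"linear":[0.55,0,0],"rotation":[0,0,0]},{"grip":3,"linear":[0.55,0,0],"rotation":[0,0,0]}]'
python3 -m handwheel '[{"grip":3,"linear":[-1,0,0],"rotation":[0,0,0]},{"grip":3,"linear":[-3,0,0],"rotation":[0,0,0]},{"grip":3,"linear":[-5,0,-3],"rotation":[0,0,0]},{"grip":3,"linear":[-7,0,-6],"rotation":[0,0,0]},{"grip":3,"linear":[-8,0,-9],"rotation":[0,0,0]},{"grip":3,"linear":[-8,0,-9],"rotation":[0,0,0]}]'
python3 - <<'E'
from go import *
r=snap(5); crop("top",r["top"],(215,325,140,230),"pics/c_top5.png"); crop("scene",r["scene"],(195,315,150,260),"pics/c_scene5.png")
E
```

```text
time_s: 5.67
eef_pos: [0.5861, 0.0558, 0.0415]
eef_rot: [-0.0, 0.55, 0.835, -0.0]
wrist_force: [-0.8, 0.6, -0.4]
opening: 0.349
time_s: 6.17
eef_pos: [0.6232, -0.022, 0.139]
eef_rot: [0.006, 0.551, 0.834, 0.002]
wrist_force: [1.1, 0.1, 1.0]
opening: 0.349
```

View pics/c_top5.png

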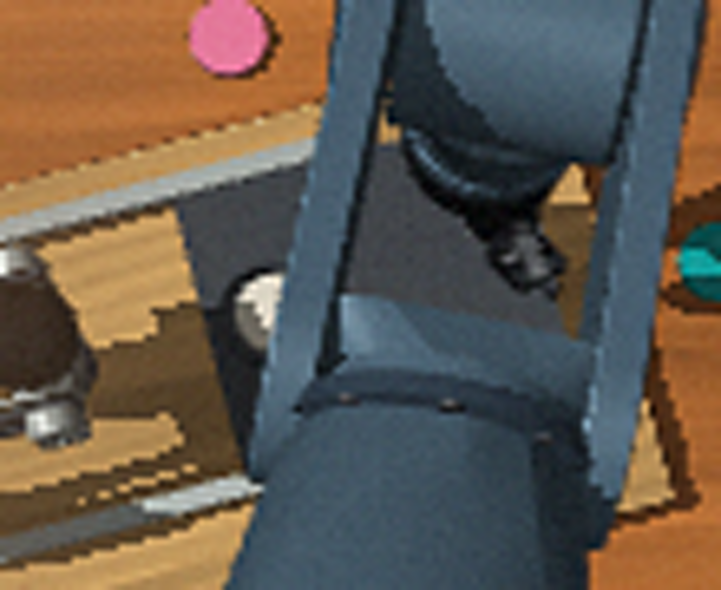

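View pics/c_scene5.png

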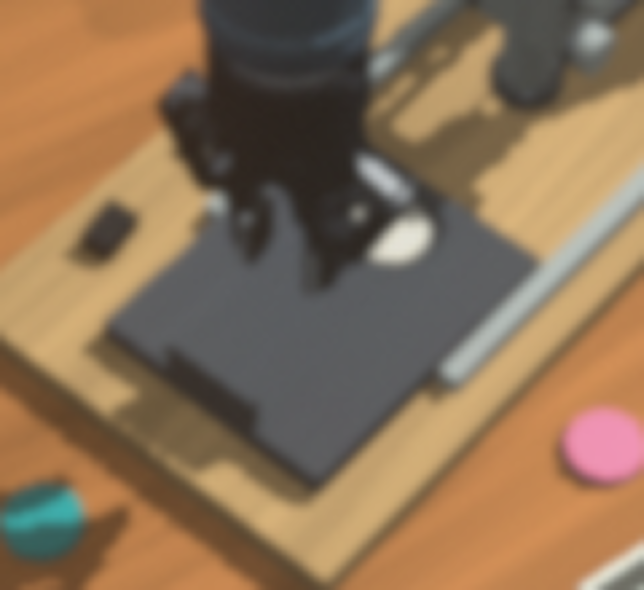

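```bash
python3 - <<'E'
from go import *
p=REC-.21*YD; p[2]=.12; print(p); plan(p,103.75)
E
```

```text
[ 0.62481404 -0.12288183  0.12      ]
t 6.27 lin cm [-9.72 -3.56  1.36] rot deg [0.19 0.12 9.38]
```

```bash
python3 -m handwheel '[{"grip":0,"linear":[-9.7,-3.6,0],"rotation":[0,0,9.5]},{"grip":0,"linear":[-9.7,-3.6,0],"rotation":[0,0,9.5]},{"grip":0,"linear":[-9.7,-3.6,0],"rotation":[0,0,9.5]},{"grip":0,"linear":[-9.7,-3.6,1.4],"rotation":[0,0,9.5]},{"grip":0,"linear":[-9.7,-3.6,1.4],"rotation":[0,0,9.5]},{"grip":0,"linear":[-9.7,-3.6,1.4],"rotation":[0,0,9.5]}]'
python3 - <<'E'
from go import *
p=REC-.21*YD; p[2]=.12;plan(p,103.75)
r=snap(6); crop("top",r["top"],(215,325,140,230),"pics/c_top6.png"); crop("scene",r["scene"],(195,315,150,260),"pics/c_scene6.png")
print(pix("top",[REC-[0,0,.0]]),pix("scene",[REC]))
E
```

```text
time_s: 6.77
eef_pos: [0.621, -0.1199, 0.1149]
eef_rot: [-0.003, 0.618, 0.787, -0.001]
wrist_force: [1.0, -0.6, -0.7]
opening: 0.001
t 6.77 lin cm [-0.38  0.3  -0.52] rot deg [-0.24 -0.2  -0.03]
[[255.81836213 187.61093176]] [[267.78316591 191.61839097]]
```

View pics/c_top6.png

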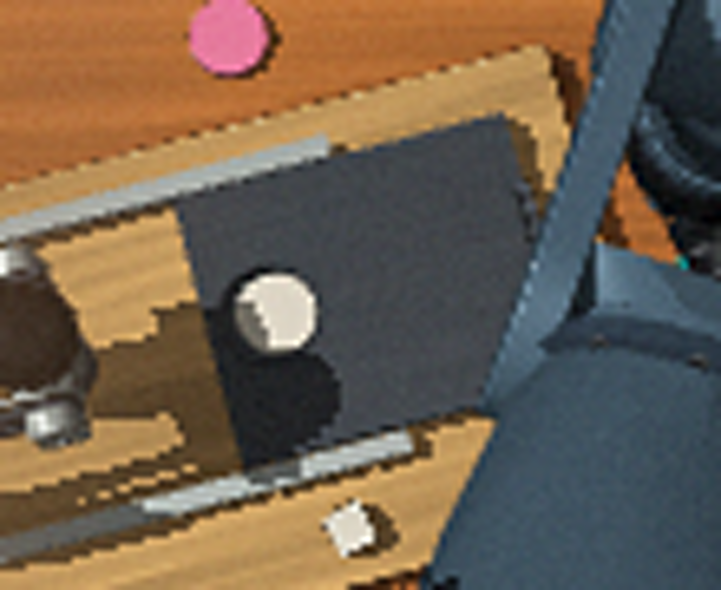

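View pics/c_scene6.png

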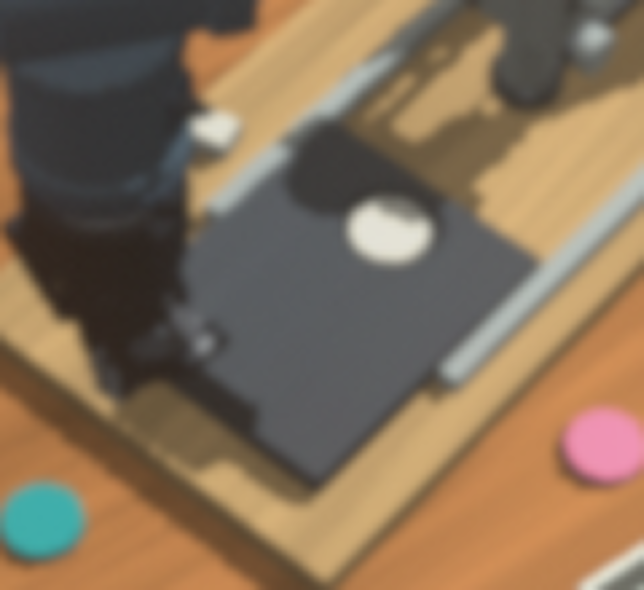

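```bash
cat > ell.py <<'E'
from go import *
def outline(n,im,ctr,z,fn=None):
    # radial edge search about ctr (px): blank vs steel, with lower threshold for the shadowed part
    g=im.astype(np.float32).max(2); pts=[]
    for th in np.radians(np.arange(0,360,5)):
        rr=np.arange(2,11,.1); u=(ctr[0]+rr*np.cos(th)).astype(np.float32);v=(ctr[1]+rr*np.sin(th)).astype(np.float32)
        p=cv2.remap(g,u[None],v[None],cv2.INTER_LINEAR)[0]; d=np.gradient(cv2.GaussianBlur(p[:,None],(1,9),0)[:,0])
        k=np.argmin(d); 
        if d[k]<-1: pts.append((u[k],v[k]))
    P=onz(n,pts,z); d=(P-REC)@np.c_[XD,YD]*1e3
    (cx,cy),(a,b),t=cv2.fitEllipse(d.astype(np.float32)); print(n,"z",z,"n",len(pts),"centre rel recess mm",round(cx,1),round(cy,1),"axes",round(a,1),round(b,1),round(t))
E
python3 - <<'E'
from ell import *
for tag,guess in((0,{"top":(270.7,180.4),"scene":(257.9,204)}),(6,{"top":(257,187.3),"scene":(267.3,193)})):
    for n in("top","scene"):
        im=cv2.imread(f"pics/{n}{tag}.png")
        for z in((.048,.044,.040) if tag else (.048,)): outline(n,im,guess[n],z)
im=cv2.imread("pics/top6.png"); 
g=im.max(2); print(g[180:197,247:270])
E
```

```text
top z 0.048 n 72 centre rel recess mm 9.8 -56.8 axes 42.9 43.4 161
scene z 0.048 n 72 centre rel recess mm 10.2 -57.2 axes 43.8 46.0 26
top z 0.048 n 72 centre rel recess mm 0.7 -6.4 axes 34.0 44.5 116
top z 0.044 n 72 centre rel recess mm 1.2 -6.4 axes 34.1 44.6 116
top z 0.04 n 72 centre rel recess mm 1.8 -6.5 axes 34.2 44.8 116
scene z 0.048 n 72 centre rel recess mm 4.5 -10.9 axes 37.5 46.8 102
scene z 0.044 n 72 centre rel recess mm 2.7 -8.5 axes 37.7 47.0 102
scene z 0.04 n 72 centre rel recess mm 0.9 -6.1 axes 37.8 47.1 102
[[ 73  74  77  77  76  76  76  56  64  56  65  71  69  73  75  72  72  74
   79  75  78  72  77]
 [ 73  74  74  77  76  62  28  24  23  55  75  57  44  63  76  76  72  76
   76  70  77  75  71]
 [ 73  76  77  66  30  14  38 158 241 234 234 234 207 114  62  70  72  76
   74  74  74  77  73]
 [ 77  78  75  29  37 129 234 225 222 220 222 226 221 224 150  62  67  74
   73  75  79  77  74]
 [ 76  75  44  27  51 201 230 222 225 220 220 220 223 224 226  99  69  74
   77  78  79  80  74]
 [ 77  66  34  45 167 239 228 219 222 222 223 218 220 223 225 244  65  74
   7
[... 386 characters left out ...]
 79  79  76  78  79]
 [ 38  38  33  34  64 117 106 105 121 232 222 221 221 223 228 193  53  76
   81  77  79  74  74]
 [ 38  33  32  36  40  76 117 112 122 229 222 223 221 231 237  63  71  74
   71  75  75  77  75]
 [ 35  36  30  32  37  39  87 118 127 242 235 235 238 235  73  56  74  74
   73  77  75  78  73]
 [ 61  34  40  33  37  38  34  63  95 114 108  97  76  40  49  73  84  80
   82  75  77  77  77]
 [ 64  38  41  38  27  33  40  38  36  37  36  30  34  32  30  35  33  80
   78  72  79  79  74]
 [100  38  37  39  35  33  27  29  25  32  29  33  32  38  34  34  32  37
   83  80  78  76  75]
 [ 98  35  34  41  37  35  36  39  35  40  34  37  37  36  35  37  37  32
   40  78  78  79  80]]
```

```bash
cat > cen.py <<'E'
from go import *
def cen(n,im,ctr,z,r=10,th=92):
    s=8; x0,y0=int(ctr[0])-r,int(ctr[1])-r; g=im.max(2)[y0:y0+2*r+1,x0:x0+2*r+1]
    m=(cv2.resize(g,None,fx=s,fy=s,interpolation=cv2.INTER_CUBIC)>th).astype(np.uint8)
    m=cv2.morphologyEx(m,cv2.MORPH_OPEN,np.ones((17,17)))
    cs,_=cv2.findContours(m,cv2.RETR_EXTERNAL,cv2.CHAIN_APPROX_NONE); c=max(cs,key=cv2.contourArea)[:,0]
    uv=(c+.5)/s-.5+[x0,y0]; d=((onz(n,uv,z)-REC)@np.c_[XD,YD]*1e3).astype(np.float32)
    (cx,cy),(a,b),t=cv2.fitEllipse(d); print(n,z,"rel recess mm",round(cx,1),round(cy,1),"axes",round(a,1),round(b,1),round(t),"xrange",d[:,0].min(),d[:,0].max(),"y",d[:,1].min(),d[:,1].max())
E
python3 - <<'E'
from cen import *
for n,g,z in(("top",(270,180),.048),("scene",(258,204),.048)): cen(n,cv2.imread(f"pics/{n}0.png"),g,z,th=148)
for n,g in(("top",(257,187)),("scene",(267,194))):
    for z in(.048,.04): cen(n,cv2.imread(f"pics/{n}6.png"),g,z)
im=cv2.imread("pics/scene6.png"); print(im.max(2)[182:206,256:280])
E
```

```text
top 0.048 rel recess mm 10.0 -56.6 axes 41.7 42.1 84 xrange -11.328446 31.319082 y -77.589584 -35.212254
scene 0.048 rel recess mm 10.1 -56.9 axes 43.8 44.7 52 xrange -12.278917 33.231472 y -79.49608 -34.640915
top 0.048 rel recess mm -0.6 -4.5 axes 41.3 43.1 92 xrange -22.140423 21.082 y -25.749695 17.38897
top 0.04 rel recess mm 0.5 -4.6 axes 41.6 43.4 92 xrange -21.145979 22.354431 y -25.974113 17.442
scene 0.048 rel recess mm 12.1 -19.9 axes 64.7 71.2 44 xrange -21.053938 53.25918 y -60.782444 14.073089
scene 0.04 rel recess mm 8.6 -15.3 axes 65.1 71.7 44 xrange -24.79926 50.028316 y -56.399532 18.974215
[[ 62  62  62  63  63  63  63  63  63  63  64  63  64  67  71  80  90 101
  109 115 118 120 121 121]
 [ 62  62  63  63  63  63  62  63  63  63  63  62  62  65  65  69  77  88
  100 110 116 119 121 120]
 [ 62  63  63  62  63  62  62  62  61  61  62  60  61  62  63  64  67  75
   85  97 108 114 118 119]
 [ 62  61  62  62  62  61  61  61  63  66  66  65  64  64  63  63  63  66
   71  81  92 102 110 116]
 [ 62  62  61  62  60  61  65  74  83  88  87  86  83  81  76  70  66  63
   65 
[... 1240 characters left out ...]
97  98  98  98  99  99 102 110 119 125 129 132 130 123 113 103  98
   97  98  98  98  98  98]
 [ 97  97  98  98  98  98  97  96  98  99 100 101 101 101  99  98  97  97
   97  98  98  98  98  98]
 [ 97  97  97  98  97  97  96  96  97  97  96  96  96  97  97  98  97  98
   98  98  99  99  98  98]
 [ 97  97  98  97  97  97  96  96  96  96  96  96  96  97  98  98  98  97
   98  99  98  99  98  98]
 [ 97  97  97  97  96  97  96  96  97  96  97  97  97  97  97  98  97  98
   98  98  98  98  97  98]
 [ 97  96  97  96  96  96  97  96  96  96  97  97  97  98  98  98  99  98
   99  98  98  98  98  98]
 [ 97  97  96  96  96  97  96  96  97  97  97  97  97  98  98  98  98  98
   99  98  98  98  98  98]]
```

```bash
python3 - <<'E'
from go import *
for z in(.048,.044,.04): print(z,((onz("scene",[(267.1,192.4)],z)-REC)@np.c_[XD,YD]*1e3).round(1),((onz("top",[(256.9,187.5)],z)-REC)@np.c_[XD,YD]*1e3).round(1))
# near/far edges in scene & left/right at z .04
print(((onz("scene",[(268,198.4),(268,186.4),(259.6,192),(274.6,192)],.04)-REC)@np.c_[XD,YD]*1e3).round(1))
print(((onz("scene",[(268,198.4),(268,186.4),(259.6,192),(274.6,192)],.044)-REC)@np.c_[XD,YD]*1e3).round(1))
for n in("top","scene"):
    im=cv2.imread(f"pics/{n}6.png"); p=pix(n,[REC])[0].astype(int)
    crop(n,im[p[1]-14:p[1]+14,p[0]-18:p[0]+18][...,::-1],(0,36,0,28),f"pics/z_{n}6.png")
E
```

```text
0.048 [[ 3.9 -8.2]] [[-1.7 -3.7]]
0.044 [[ 2.1 -5.9]] [[-1.2 -3.7]]
0.04 [[ 0.3 -3.5]] [[-0.6 -3.8]]
[[ 16.1 -18.4]
 [-11.7  15.2]
 [-17.1 -16.8]
 [ 15.9  12. ]]
[[ 17.8 -20.7]
 [ -9.9  12.7]
 [-15.2 -19.1]
 [ 17.6   9.6]]
```

View pics/z_scene6.png

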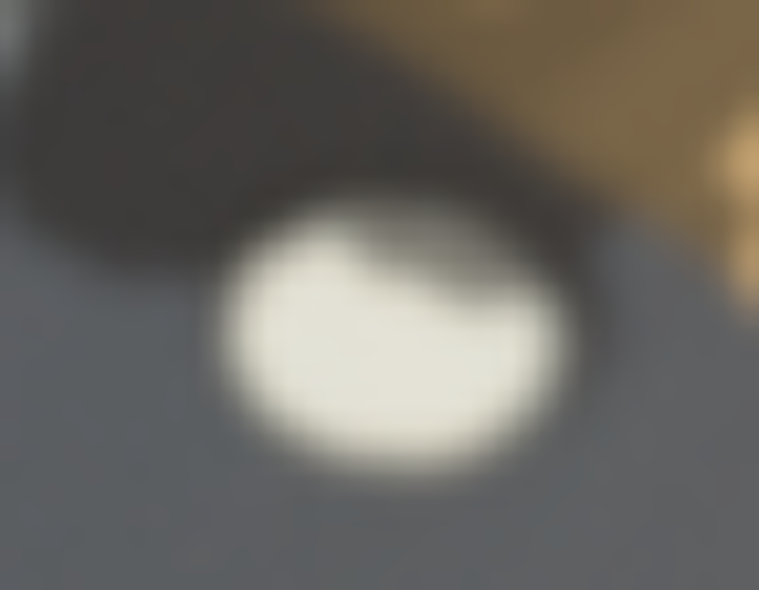

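View pics/z_top6.png

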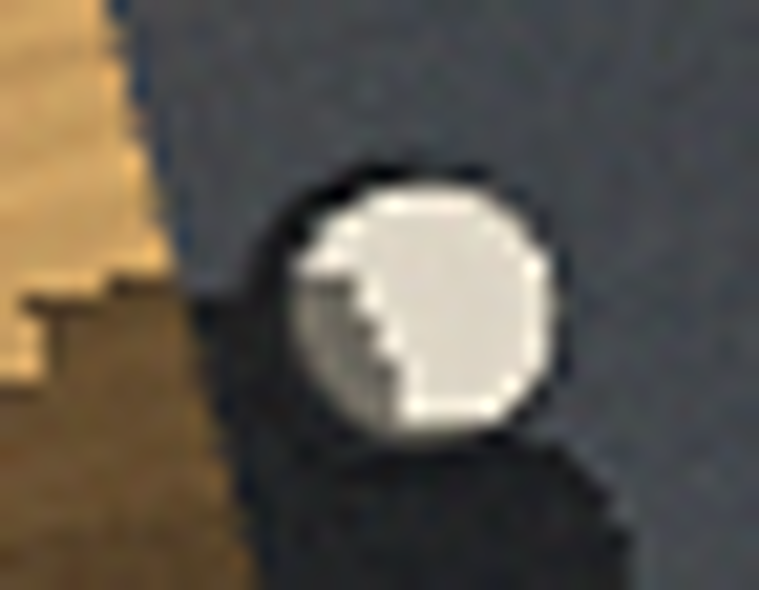

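Both views agree on the blank's centre only at the flush height: (0.3,-3.5) mm from the scene camera, (-0.6,-3.8) mm from the top camera, relative to the recess. It looks seated against the -y wall. I'll confirm with a light touch on its -y side using closed fingers.

```bash
python3 - <<'E'
from go import *
p=REC-.010*YD; p[2]=.10;plan(p,103.75)
E
```

```text
t 6.87 lin cm [19.63  0.19  1.69] rot deg [-0.09 -0.09  0.05]
```

```bash
python3 -m handwheel '[{"grip":0,"linear":[4,0,0],"rotation":[0,0,0]},{"grip":0,"linear":[8,0.2,0],"rotation":[0,0,0]},{"grip":0,"linear":[12,0.2,0],"rotation":[0,0,0]},{"grip":0,"linear":[16,0.2,1],"rotation":[0,0,0]},{"grip":0,"linear":[19.6,0.2,3],"rotation":[0,0,0]},{"grip":0,"linear":[19.6,0.2,5],"rotation":[0,0,0]},{"grip":0,"linear":[19.6,0.2,6],"rotation":[0,0,0]},{"grip":0,"linear":[19.6,0.2,6],"rotation":[0,0,0]},{"grip":0,"linear":[19.6,0.2,6],"rotation":[0,0,0]}]'
python3 - <<'E'
from go import *
p=REC-.010*YD; p[2]=.05;plan(p,103.75)
E
```

```text
time_s: 7.62
eef_pos: [0.5786, 0.0695, 0.0577]
eef_rot: [-0.0, 0.618, 0.787, -0.0]
wrist_force: [0.7, -0.2, 0.2]
opening: -0.001
t 7.62 lin cm [ 0.22 -0.08  0.77] rot deg [-0.02  0.   -0.02]
```

```bash
python3 -m handwheel '[{"grip":0,"linear":[0.2,0,0.6],"rotation":[0,0,0]},{"grip":0,"linear":[0.2,0,1.2],"rotation":[0,0,0]},{"grip":0,"linear":[0.2,0,1.2],"rotation":[0,0,0]},{"grip":0,"linear":[0.2,0,1.2],"rotation":[0,0,0]}]'
python3 -m handwheel '[{"grip":0,"linear":[0,0,0.2],"rotation":[0,0,0]},{"grip":0,"linear":[0,0,0.2],"rotation":[0,0,0]},{"grip":0,"linear":[0,0,0.2],"rotation":[0,0,0]}]'
python3 -m handwheel '[{"grip":0,"linear":[0,0,0.2],"rotation":[0,0,0]},{"grip":0,"linear":[0,0,0.2],"rotation":[0,0,0]},{"grip":0,"linear":[0,0,0.2],"rotation":[0,0,0]}]'
```

```text
time_s: 7.95
eef_pos: [0.578, 0.0709, 0.0455]
eef_rot: [-0.0, 0.618, 0.786, -0.0]
wrist_force: [-0.4, -0.3, -0.0]
opening: 0.002
time_s: 8.2
eef_pos: [0.578, 0.0714, 0.0437]
eef_rot: [0.0, 0.618, 0.786, 0.0]
wrist_force: [0.6, 0.5, 0.1]
opening: -0.002
time_s: 8.45
eef_pos: [0.5779, 0.0716, 0.0415]
eef_rot: [-0.0, 0.618, 0.786, -0.0]
wrist_force: [-0.0, 0.3, 0.2]
opening: 0.0
```

```bash
python3 -m handwheel '[{"grip":0,"linear":[0,0,0.1],"rotation":[0,0,0]},{"grip":0,"linear":[0,0,0.1],"rotation":[0,0,0]}]'
python3 -m handwheel '[{"grip":0,"linear":[0,0,0.1],"rotation":[0,0,0]},{"grip":0,"linear":[0,0,0.1],"rotation":[0,0,0]}]'
python3 -m handwheel '[{"grip":0,"linear":[0,0,0.05],"rotation":[0,0,0]},{"grip":0,"linear":[0,0,0.05],"rotation":[0,0,0]}]'
```

```text
time_s: 8.62
eef_pos: [0.5779, 0.0716, 0.0404]
eef_rot: [-0.0, 0.618, 0.786, -0.0]
wrist_force: [-0.3, 0.3, -0.0]
opening: 0.002
time_s: 8.78
eef_pos: [0.5781, 0.0716, 0.0401]
eef_rot: [0.0, 0.618, 0.786, 0.0]
wrist_force: [-1.7, 0.6, 3.8]
opening: 0.001
time_s: 8.95
eef_pos: [0.5781, 0.0716, 0.04]
eef_rot: [0.0, 0.618, 0.787, -0.0]
wrist_force: [-3.2, -0.1, 8.8]
opening: -0.003
```

Contact came at z = 0.040, so the blank is flush. Now lift and go outside the tab.

```bash
python3 -m handwheel '[{"grip":0,"linear":[0,0,-4],"rotation":[0,0,0]},{"grip":0,"linear":[0,0,-7],"rotation":[0,0,0]},{"grip":0,"linear":[-4,0,-7],"rotation":[0,0,0]},{"grip":0,"linear":[-8,0,-7],"rotation":[0,0,0]},{"grip":0,"linear":[-12,0,-7],"rotation":[0,0,0]},{"grip":0,"linear":[-16,0,-7],"rotation":[0,0,0]},{"grip":0,"linear":[-18,0,-7],"rotation":[0,0,0]},{"grip":0,"linear":[-18,0,-5],"rotation":[0,0,0]},{"grip":0,"linear":[-18,0,-5],"rotation":[0,0,0]}]'
python3 - <<'E'
from go import *
p=REC-.190*YD; p[2]=.05;plan(p,103.75)
r=snap(7); crop("top",r["top"],(215,325,140,230),"pics/c_top7.png"); crop("scene",r["scene"],(195,315,150,260),"pics/c_scene7.png")
E
```

```text
time_s: 9.7
eef_pos: [0.6189, -0.1046, 0.0861]
eef_rot: [-0.002, 0.619, 0.786, -0.001]
wrist_force: [-2.2, 0.1, -0.9]
opening: -0.003
t 9.7 lin cm [0.07 0.15 3.61] rot deg [-0.2  -0.14 -0.2 ]
```

View pics/c_scene7.png

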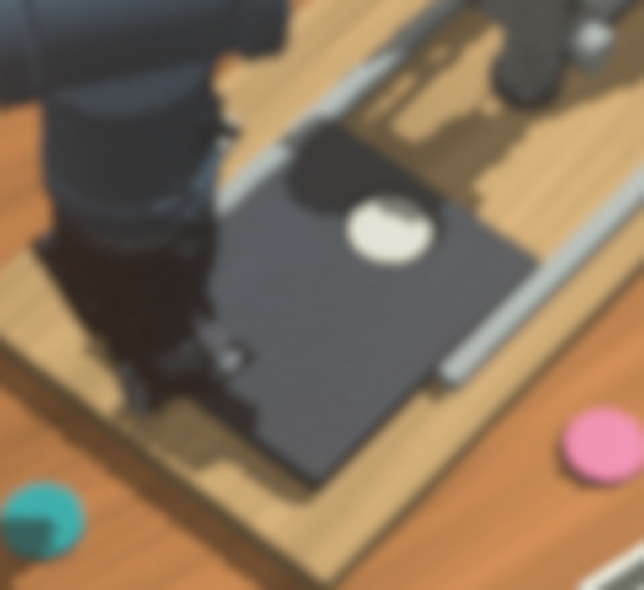

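```bash
python3 -m handwheel '[{"grip":0,"linear":[0,0.15,2],"rotation":[0,0,0]},{"grip":0,"linear":[0,0.15,3.7],"rotation":[0,0,0]},{"grip":0,"linear":[0,0.15,3.7],"rotation":[0,0,0]},{"grip":0,"linear":[0,0.15,3.7],"rotation":[0,0,0]}]'
python3 -m handwheel '[{"grip":0,"linear":[0.5,0,0],"rotation":[0,0,0]},{"grip":0,"linear":[1,0,0],"rotation":[0,0,0]},{"grip":0,"linear":[1.5,0,0],"rotation":[0,0,0]},{"grip":0,"linear":[2,0,0],"rotation":[0,0,0]},{"grip":0,"linear":[2.5,0,0],"rotation":[0,0,0]},{"grip":0,"linear":[2.8,0,0],"rotation":[0,0,0]},{"grip":0,"linear":[3.1,0,0],"rotation":[0,0,0]},{"grip":0,"linear":[3.4,0,0],"rotation":[0,0,0]},{"grip":0,"linear":[3.7,0,0],"rotation":[0,0,0]},{"grip":0,"linear":[4,0,0],"rotation":[0,0,0]},{"grip":0,"linear":[4,0,0],"rotation":[0,0,0]}]'
python3 - <<'E'
from go import *
p=REC-.161*YD+.12*YD; p[2]=.05;plan(p,103.75)
r=snap(8); crop("top",r["top"],(215,325,140,230),"pics/c_top8.png"); crop("scene",r["scene"],(195,315,150,260),"pics/c_scene8.png")
E
```

```text
time_s: 10.13
eef_pos: [0.6214, -0.1017, 0.0519]
eef_rot: [-0.001, 0.617, 0.787, -0.0]
wrist_force: [-1.2, -0.1, 0.2]
opening: -0.002
time_s: 11.05
eef_pos: [0.6129, -0.065, 0.0523]
eef_rot: [0.001, 0.618, 0.786, -0.0]
wrist_force: [0.4, -4.6, 0.7]
opening: 0.0
t 11.05 lin cm [11.   -0.22  0.21] rot deg [ 0.02  0.11 -0.04]
```

View pics/c_scene8.png

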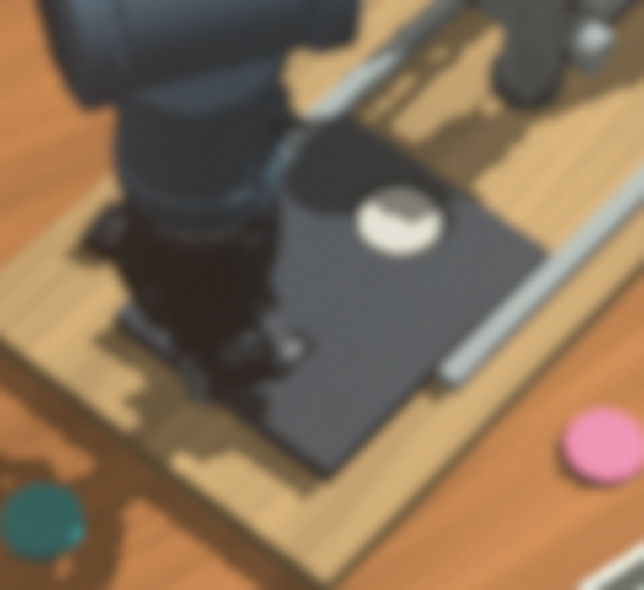

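The slide moves with the tab, the blank riding in its seat (crop 400,220). Continuing.

```bash
python3 -m handwheel '[{"grip":0,"linear":[0.4,0,0],"rotation":[0,0,0]},{"grip":0,"linear":[0.9,0,0],"rotation":[0,0,0]},{"grip":0,"linear":[1.5,0,0],"rotation":[0,0,0]},{"grip":0,"linear":[2.1,0,0],"rotation":[0,0,0]},{"grip":0,"linear":[2.7,0,0],"rotation":[0,0,0]},{"grip":0,"linear":[3.3,0,0],"rotation":[0,0,0]},{"grip":0,"linear":[3.9,0,0],"rotation":[0,0,0]},{"grip":0,"linear":[4.5,0,0],"rotation":[0,0,0]},{"grip":0,"linear":[5.1,0,0],"rotation":[0,0,0]},{"grip":0,"linear":[5.6,0,0],"rotation":[0,0,0]},{"grip":0,"linear":[6,0,0],"rotation":[0,0,0]},{"grip":0,"linear":[6.3,0,0],"rotation":[0,0,0]}]'
python3 -m handwheel '[{"grip":0,"linear":[0.3,0,0],"rotation":[0,0,0]},{"grip":0,"linear":[0.6,0,0],"rotation":[0,0,0]},{"grip":0,"linear":[0.9,0,0],"rotation":[0,0,0]},{"grip":0,"linear":[1.2,0,0],"rotation":[0,0,0]},{"grip":0,"linear":[1.5,0,0],"rotation":[0,0,0]},{"grip":0,"linear":[1.8,0,0],"rotation":[0,0,0]},{"grip":0,"linear":[2.1,0,0],"rotation":[0,0,0]},{"grip":0,"linear":[2.4,0,0],"rotation":[0,0,0]},{"grip":0,"linear":[2.4,0,0],"rotation":[0,0,0]}]'
python3 - <<'E'
from go import *
p=REC-.161*YD+.12*YD; p[2]=.05;plan(p,103.75)
r=snap(9); crop("top",r["top"],(185,325,130,230),"pics/c_top9.png"); crop("scene",r["scene"],(215,335,130,240),"pics/c_scene9.png")
E
```

```text
time_s: 12.15
eef_pos: [0.5978, -0.0037, 0.0523]
eef_rot: [0.001, 0.618, 0.786, -0.0]
wrist_force: [-0.6, -6.5, -0.4]
opening: -0.002
time_s: 12.9
eef_pos: [0.592, 0.0201, 0.0523]
eef_rot: [0.0, 0.618, 0.786, -0.0]
wrist_force: [0.2, -4.2, 2.1]
opening: 0.003
t 12.9 lin cm [ 2.23 -0.21  0.23] rot deg [-0.01  0.04 -0.04]
```

View pics/c_scene9.png

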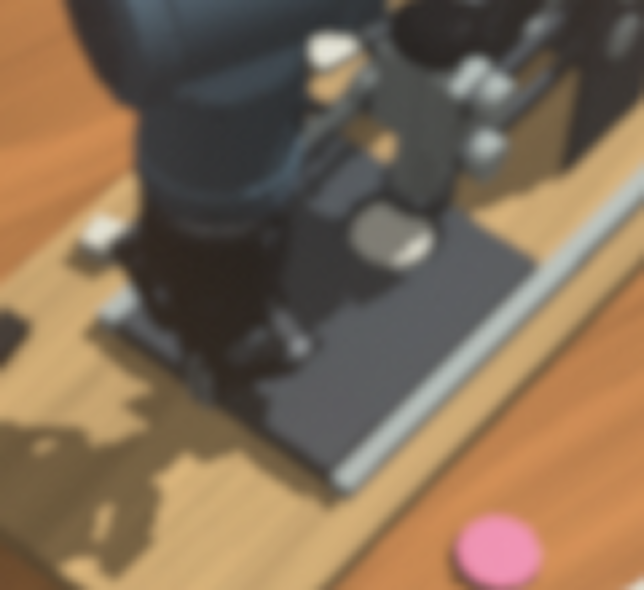

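```bash
python3 -m handwheel '[{"grip":0,"linear":[0.3,0,0],"rotation":[0,0,0]},{"grip":0,"linear":[0.6,0,0],"rotation":[0,0,0]},{"grip":0,"linear":[0.6,0,0],"rotation":[0,0,0]}]'
python3 -m handwheel '[{"grip":0,"linear":[0.2,0,0],"rotation":[0,0,0]},{"grip":0,"linear":[0.4,0,0],"rotation":[0,0,0]},{"grip":0,"linear":[0.4,0,0],"rotation":[0,0,0]}]'
python3 -m handwheel '[{"grip":0,"linear":[0.2,0,0],"rotation":[0,0,0]},{"grip":0,"linear":[0.3,0,0],"rotation":[0,0,0]},{"grip":0,"linear":[0.3,0,0],"rotation":[0,0,0]}]'
```

```text
time_s: 13.25
eef_pos: [0.5906, 0.026, 0.0523]
eef_rot: [0.0, 0.618, 0.786, -0.0]
wrist_force: [-1.1, -4.2, 1.8]
opening: 0.003
time_s: 13.5
eef_pos: [0.5896, 0.0298, 0.0522]
eef_rot: [0.0, 0.618, 0.786, -0.0]
wrist_force: [-1.8, -5.9, 1.7]
opening: -0.0
time_s: 13.75
eef_pos: [0.5889, 0.0326, 0.0522]
eef_rot: [0.0, 0.618, 0.786, -0.0]
wrist_force: [-0.4, -5.7, 1.2]
opening: 0.002
```

```bash
python3 -m handwheel '[{"grip":0,"linear":[0.2,0,0],"rotation":[0,0,0]},{"grip":0,"linear":[0.3,0,0],"rotation":[0,0,0]},{"grip":0,"linear":[0.3,0,0],"rotation":[0,0,0]}]'
python3 -m handwheel '[{"grip":0,"linear":[0.2,0,0],"rotation":[0,0,0]},{"grip":0,"linear":[0.2,0,0],"rotation":[0,0,0]}]'
python3 -m handwheel '[{"grip":0,"linear":[0.2,0,0],"rotation":[0,0,0]},{"grip":0,"linear":[0.2,0,0],"rotation":[0,0,0]}]'
```

```text
time_s: 14.0
eef_pos: [0.5882, 0.0355, 0.0522]
eef_rot: [0.0, 0.618, 0.786, -0.0]
wrist_force: [-0.4, -5.3, 1.4]
opening: -0.001
time_s: 14.17
eef_pos: [0.5877, 0.0375, 0.0522]
eef_rot: [0.0, 0.618, 0.786, -0.0]
wrist_force: [-0.9, -5.7, 1.5]
opening: 0.001
time_s: 14.33
eef_pos: [0.5874, 0.0389, 0.0523]
eef_rot: [0.001, 0.618, 0.786, -0.001]
wrist_force: [-0.6, -7.4, 1.4]
opening: -0.0
```

```bash
python3 -m handwheel '[{"grip":0,"linear":[0.1,0,0],"rotation":[0,0,0]},{"grip":0,"linear":[0.1,0,0],"rotation":[0,0,0]}]'
python3 -m handwheel '[{"grip":0,"linear":[0.1,0,0],"rotation":[0,0,0]},{"grip":0,"linear":[0.1,0,0],"rotation":[0,0,0]}]'
```

```text
time_s: 14.5
eef_pos: [0.5874, 0.0389, 0.0523]
eef_rot: [0.001, 0.618, 0.786, -0.001]
wrist_force: [0.4, -11.2, 0.8]
opening: -0.002
time_s: 14.67
eef_pos: [0.5874, 0.039, 0.0523]
eef_rot: [0.002, 0.618, 0.786, -0.001]
wrist_force: [1.5, -14.2, -0.4]
opening: -0.002
```

```bash
python3 -m handwheel '[{"grip":0,"linear":[0.2,0,0],"rotation":[0,0,0]},{"grip":0,"linear":[0.2,0,0],"rotation":[0,0,0]}]'
python3 -m handwheel '[{"grip":0,"linear":[-1.5,0,0],"rotation":[0,0,0]},{"grip":0,"linear":[-4.5,0,0],"rotation":[0,0,0]},{"grip":0,"linear":[-8,0,-3],"rotation":[0,0,0]},{"grip":0,"linear":[-12,0,-7],"rotation":[0,0,0]},{"grip":0,"linear":[-15,0,-10],"rotation":[0,0,0]},{"grip":0,"linear":[-15,0,-10],"rotation":[0,0,0]},{"grip":0,"linear":[-15,0,-10],"rotation":[0,0,0]}]'
python3 - <<'E'
from go import *
r=snap(10); crop("top",r["top"],(185,325,130,230),"pics/c_top10.png"); crop("scene",r["scene"],(215,335,130,240),"pics/c_scene10.png")
E
```

```text
time_s: 14.83
eef_pos: [0.5874, 0.0391, 0.0524]
eef_rot: [0.003, 0.618, 0.786, -0.002]
wrist_force: [1.6, -21.6, -1.2]
opening: -0.0
time_s: 15.42
eef_pos: [0.6252, -0.1058, 0.1569]
eef_rot: [0.004, 0.619, 0.785, 0.002]
wrist_force: [0.3, 0.1, 0.6]
opening: 0.001
```

View pics/c_scene10.png

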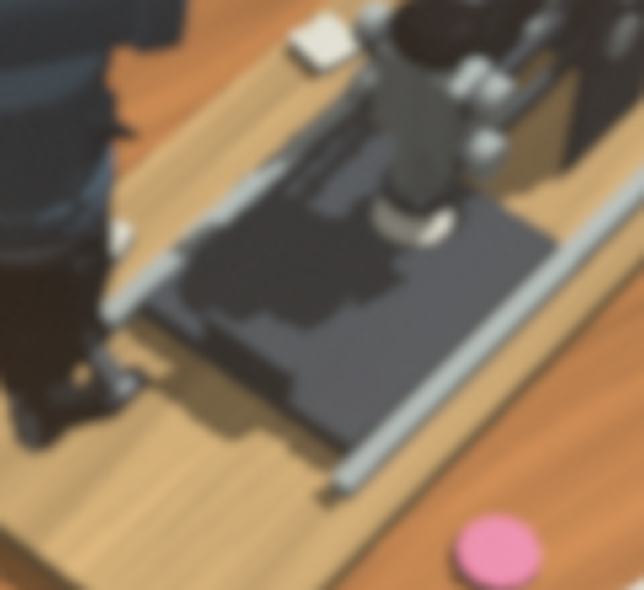

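View pics/c_top10.png

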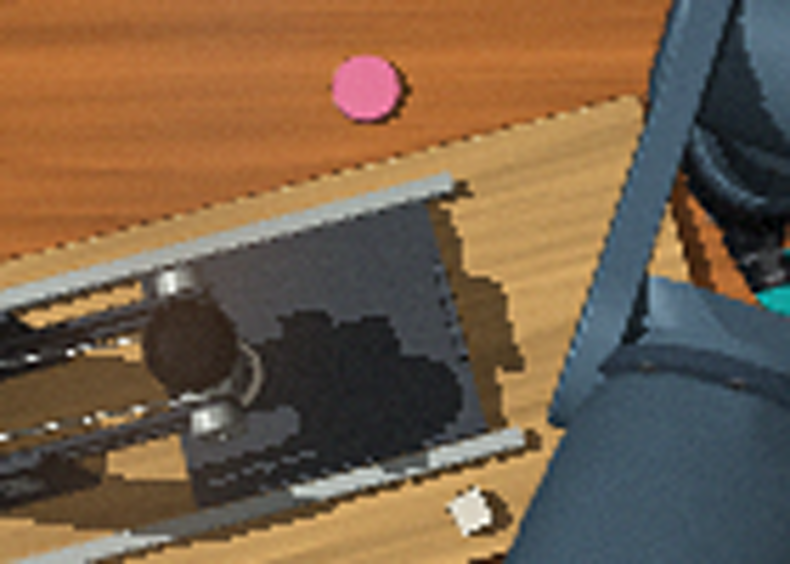

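```bash
python3 -m handwheel '[{"grip":0,"linear":[-4,-2,-4],"rotation":[0,0,0]},{"grip":0,"linear":[-8,-4,-6],"rotation":[0,0,0]},{"grip":0,"linear":[-12,-6,-6],"rotation":[0,0,0]},{"grip":0,"linear":[-16,-8,-6],"rotation":[0,0,0]},{"grip":0,"linear":[-20,-10,-6],"rotation":[0,0,0]},{"grip":0,"linear":[-24,-12,-6],"rotation":[0,0,0]},{"grip":0,"linear":[-24,-12,-6],"rotation":[0,0,0]},{"grip":0,"linear":[-24,-12,-6],"rotation":[0,0,0]},{"grip":0,"linear":[-24,-12,-6],"rotation":[0,0,0]}]'
python3 - <<'E'
from edge import *
from go import *
r=snap(11); crop("scene",r["scene"],(195,345,120,240),"pics/c_scene11.png")
for n in("top","scene"):
    a=cv2.imread(f"pics/{n}0.png");b=cv2.imread(f"pics/{n}11.png")
    cv2.imwrite(f"pics/cmp_{n}.png",cv2.resize(np.hstack([a,b]),(800,300)))
c=REC-.0575*YD+.117*YD
edges({n:f"pics/{n}11.png" for n in("top","scene")},c,YD)
# visible near edge of the blank, top view: steel->blank along the -y direction from recess centre
im=cv2.imread("pics/scene11.png").max(2).astype(np.float32); s=np.arange(-.040,-.008,.002)
uv=pix("scene",REC+.117*YD+s[:,None]*YD).astype(np.float32); print(np.c_[s*1e3,cv2.remap(im,uv[None,:,0],uv[None,:,1],1)[0]].round(0).tolist())
E
```

```text
time_s: 16.27
eef_pos: [0.561, -0.3632, 0.2092]
eef_rot: [-0.002, 0.618, 0.786, 0.001]
wrist_force: [0.6, 0.1, -0.5]
opening: -0.002
top +x [1.0, 0.5, 1.0, 1.0, 0.5, 1.0, 1.0, 0.5, 1.5, 1.0, 0.5, 1.5, 1.0, 1.0, 1.0, 2.0, -4.5, nan] med 1.0
top -x [2.5, 3.0, 2.0, 2.0, 3.5, 1.5, 3.5, 2.5, 3.0, 1.5, 2.0, 2.5, -0.5, 2.0, 2.5, 2.0, 2.0, 2.5] med 2.0
top +y [-1.5, -3.0, -1.5, -2.0, -2.0, -2.5, nan, nan, nan, -1.0, 4.0, 6.5, 7.0, 6.5, nan, nan, nan, -1.5] med -1.0
top -y [1.5, 1.0, 1.0, 1.5, 2.0, 2.0, 2.0, 2.5, 2.0, 2.5, 2.5, 2.5, 2.0, 1.5, 1.5, 1.5, 1.5, 1.0] med 1.5
scene +x [2.5, 2.5, 2.5, 2.5, 2.0, 2.0, 2.0, 2.5, 2.0, 2.5, 2.0, 2.0, 2.0, 2.0, 2.0, 2.0, 2.0, 2.0] med 2.0
scene -x [-0.5, -2.0, -1.5, 2.5, 4.0, 3.0, -0.5, -1.0, -1.0, -1.5, -1.5, -2.0, -2.0, 7.5, 2.0, 3.5, 2.5, 2.0] med -0.5
scene +y [nan, nan, nan, nan, nan, nan, nan, nan, nan, 4.5, -1.0, -3.5, -1.5, -3.0, -3.0, -2.5, -2.5, -2.0] med -2.5
scene -y [4.5, 5.5, 6.0, nan, nan, nan, nan, nan, nan, nan, nan, nan, 5.0, 5.0, 5.0, 5.0, 5.0, 5.0] med 5.0
[[-40.0, 60.0], [-38.0, 60.0], [-36.0, 61.0], [-34.0, 63.0], [-32.0, 69.0], [-30.0, 78.0], [-28.0, 89.0], [-26.0, 100.0], [-24.0, 110.0], [-22.0, 116.0], [-20.0, 119.0], [-18.0, 120.0], [-16.0, 118.0], [-14.0, 115.0], [-12.0, 106.0], [-10.0, 96.0]]
```

View pics/c_scene11.png

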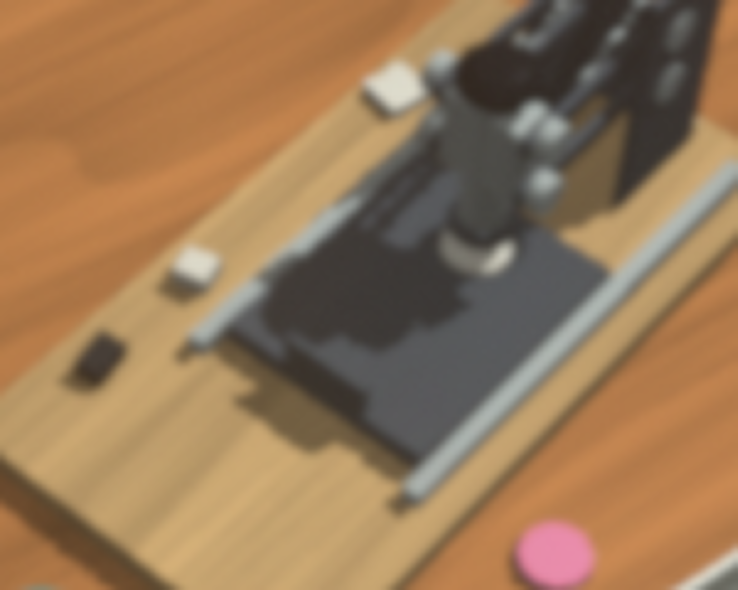

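View pics/cmp_top.png

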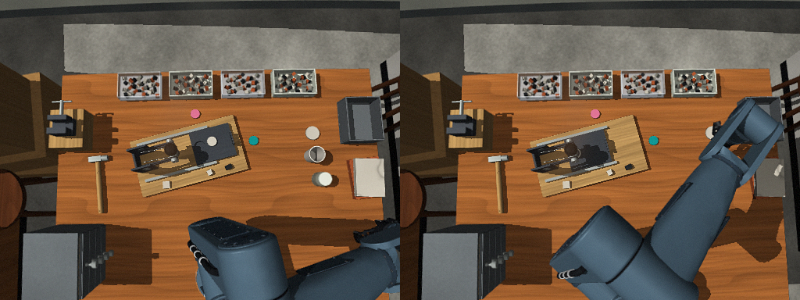

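```bash
python3 - <<'E'
from bench import ctrl
print(ctrl.hand_in())
E
```

```text
the job is handed in; nothing more can be done
None
```

The blank is seated flush in the recess and the slide is pushed in against its stop. I handed the job in at about 16.4 s, with the arm clear of everything.

- **Seating the blank:** I nudged it across the steel with two fingertips held 3 cm apart until it dropped in. The two cameras agreed on its position to within 1 mm, but only at flush height. A light touch of the closed fingers on its -y side then met it at z = 0.040 m, level with the plate.
- **Pushing the slide home:** I then pushed the tab from outside. The push took about 5 N until the slide stopped. The force then rose to 22 N with no further movement.
- **How far it went:** The fingers showed about 117 mm of travel and the plate edges about 115 mm. Both fit a 120 mm full travel if the slide started 3 to 5 mm in, but I could not measure that start directly, so "home" rests mainly on the hard stop.
- **Last pictures:** The blank lies under the ram with its visible edge where a seated blank's should be. The offcuts, tile and hammer look unmoved. In the last top picture the arm partly hides the jar, cup and big disc. It passed well above them, and the force readings showed no contact there.

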